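# Third hand: press a casting-frame board against the sprung fence

### The job

Pick up the longer of the two standing wooden boards (the one with a narrow tongue at one end), set it upright on its long edge on the bed of the gluing jig with its side along the low rail and its square end towards the sprung fence, and push it lengthwise against the fence until the fence's pointer stands between the two lines on the gauge strip (a push of about 10 N). Keep that steady push for at least two seconds so that a colleague can drive the corner screws, and finish while still holding and pushing it: do not let go. Never ram the fence to the end of its travel, and leave the short board, the jar and the sand-coloured bowl behind the boards where they are.

Things in the scene. Friction and masses are not known exactly. Their poses are not given: they have to be found in the camera images.
- board: wooden board to be held: 150 long (own x) x 26 thick (y) x 56 mm high (z), 0.10-0.20 kg, standing on its long edge; grip across the 26 mm from above at mid-length. Origin: centre of the underside. +x end (75 mm from origin) is square, full thickness, with two small brass screw cups in the top edge near it; the last 20 mm at the -x end is a centred tongue 12 mm thick
- short_board: bystander: plain wooden board 95 x 26 x 56 mm of the same wood, both ends square, no tongue, standing on its long edge. Origin: centre of the underside. Leave alone
- jig: fixed gluing jig: plywood bed 12 mm thick, from own x = -100 to +140 and y = -75 to +75 mm. Origin: at table level under the seat; +x points to the fence. On the bed, a low dark rail, 10 mm high, x = -95 to +30 mm, inner face at y = +13 mm. Fixed block behind the fence: x = 112 to 138 mm, 48 mm high. Gauge strip with two dark lines on the bed at y = -63 mm
- seat (a point): point on top of the jig's bed, 12 mm above the table, axes as the jig's. A board standing on the bed against the rail has its origin at y = 0, z = 0 here; its square end touches the unpressed fence when its origin is at x = -5 mm, and at a correct push it is at x = +1 to +9 mm
- fence_face (a point): middle of the front face of the moving aluminium fence plate 12 (x) x 96 (y) x 44 mm high, from 1.5 to 45.5 mm above the bed, dark pointer at its -y end over the gauge strip. Front face is at jig x = +70 mm unpressed. This point is 28 mm above the bed, moves with the fence, axes as the jig's
- fence (a joint): how far the fence is pushed back along the jig's +x, in m: 0 unpressed, hard end of travel at 0.022. Springs return it: 1 N per mm, no preload (so 10 mm means 10 N). The gauge lines stand at 0.006 and 0.014
- square_end (a point): centre of the board's square end face, 75 mm from the board's origin along its +x, 28 mm above its underside
- jar_oxide: bystander: small lidded jar, diameter 50, height 62 mm; origin at the centre of its underside. Leave alone
- bowl_sand: bystander: sand-coloured stoneware bowl, diameter about 120, height 54 mm; origin at the centre of its underside. Leave alone
Mind the look-alikes: they are no part of the job. Leave any black or orange look-alike of the board alone.

How it is judged:
By the outcome, as a careful person would: the job done as asked, in the order asked, and still so for the second after the job is handed in, while the arm keeps its last pose, push and grip.
It also fails if it takes over 38 s, if anything falls off the work surface, if the arm or the gripper's body presses on something with over 40 N, if the wrist force passes 120 N, or if a joint passes its speed limit or range.

### The arm

A 6-joint arm with a two-finger parallel gripper is mounted at the origin on a cart in front of the work surface, level with it; the furniture and walls round the work are solid. World frame = base frame: x ahead of the robot, y to its left, z up, the work surface at z = 0. Lengths are in mm, angles in rad, forces in N, time in s.
With the tool pointing down it reaches from about 325 to 1000 mm from the base axis. Payload 5.1 kg.
Tool frame: the origin (TCP) lies where the fingers leave the gripper's body, on its centre line; the fingertips stand 73 mm ahead of it and the grasp point (between the pads) lies 54 mm ahead of it (arm.grasp_offset is the z of the grasp point in the tool frame, in mm); z points along the fingers, y is the line along which they close (so a half turn about z gives the same grasp; the last joint's range is limited). The gripper opens to 85 mm and grips with 20 to 120 N. Pads are 22 mm wide; open, the fingers measure 114 mm over their backs; the gripper's body (76 mm by 85 mm) begins 54 mm behind the grasp point. The pads swing forward as they close: fully open they stand 13 mm farther back than shut.
Start: joints at [-1.428, 0.124, 1.65, -0, 1.367, -0.083], TCP at [145.494, -633.496, 303.922] pointing down, gripper open.
Joint ranges: [-2.61, 2.61], [-1.02, 2.33], [0.03, 2.71], [-1.35, 4.49], [0.32, 2.68], [-2.91, 2.91]. Speed limits (rad/s): [2.57, 2.57, 3.14, 3.14, 3.14, 3.14].

### API

Orientations are given as [roll, pitch, yaw] about the fixed x, y, z axes, in that order (R = Rz(yaw) Ry(pitch) Rx(roll)).
In Python, from rig import arm, viewer, look_for gives the robot as it stands.
- The arm moves only by the shell command python3 -m handwheel 'ROWS'. ROWS is JSON, a list of rows, each an object with "hand": the opening, from -1 (shut) to 1 (fully open), so that 0 is half open; "travel": the shift along the tool's x, y, z in cm, a list of three; "dr": the turn, a rotation vector about the tool's x, y, z in rad, a list of three. A call has 1 to 12 rows; each row is the pose to reach, as a shift and turn from the pose commanded when the call began, along the tool's axes at that moment; what a row does not reach only later rows make up. A row lasts 1/8 s, in which the tool goes at most 62.5 mm and 10.7 degrees, less where a joint would pass 70% of its speed; a pose out of reach is approached as far as the arm can. A call with a gripper value outside its range is refused whole. The fingers move at their own pace and stop on an object; the grip force is fixed at half the most. Time passes only in rows, so rows that repeat a pose let the fingers close. It gives the time, the measured TCP pose, the force, the opening and the grip force at its end, in the units of the state.
- arm.sense(): the state, without advancing time (a new reading comes with each control period).
- viewer.camera(name): name is "scene" or "top" or "wrist"; returns the picture (420x560x3 uint8, red, green, blue); there is no depth.
- viewer.camera_info(name): a dict with "mtx" (3x3 intrinsics, pixels), "position" and "attitude" of the camera in the world; the wrist camera has in their place "mount" (4x4, takes a point from camera to tool coordinates, whose origin is the TCP and whose axes are the flange's). Camera axes: x right, y down, z forward; pixel columns grow to the right and rows downward; lengths in mm; the calibration is good to about 2 mm. The wrist camera is an equidistant fisheye: a pixel r from the principal point sees the ray r / f radians off the axis. A picture is of the moment at which its call begins: read the wrist's pose just before it. camera_info takes no time and is no camera call.
- arm.sign_off(): hands the job in; it is judged then, once.
Trained networks look in the newest picture that a camera, given by its name, has taken for a name from the list of things; names that differ only in an ending like _2 or _b are one class to them, and where a whole thing is asked for, a point or a joint stands for the part that bears it (a point fixed in the world has none). Each returns a list of dicts, best first, with "score" (0 to 1); they miss things now and then, are a little off and sometimes report something else, mostly with a low value. They report only what shows in the picture. A call takes as long as a camera call. They do not tell look-alikes from the thing itself.
- look_for(camera, target): "point" ([column, row] in pixels, amid what is visible of it).
The state is a dict: "t": time; "joint_positions": joint angles; "joint_velocities": joint speeds; "joint_torque": joint torques, N m; "position": TCP position; "ee_rot": TCP orientation; "force": force on the tool from outside, world axes, zero at the start; "ft_torque": the same for the moment, N m; "opening": finger opening in mm; "grasp_force": force on a finger pad.
Only numpy, scipy, OpenCV 4.12 (cv2) and the standard library are available. Lean on these libraries where they do the work, as an engineer would, in place of code of your own. Each camera call takes 0.05 s, during which the arm holds its last target. There are 200 camera calls.

## Working session

There is one attempt and no reset: what is moved stays moved. The work goes in short steps, Python scripts to look and compute and a shell command to move; the robot and the scene stay as the last step left them, time stands still between calls to the robot, and variables do not carry over. Pictures are saved under pics/ and viewed, at most 10 in all, crops included, and the job is handed in when it is done.

```bash
mkdir -p pics; ls
python3 - <<'E'
from rig import arm, viewer, look_for
import cv2
for n in ("scene","top"):
    cv2.imwrite(f"pics/{n}0.png", viewer.camera(n)[:,:,::-1]); print(n,viewer.camera_info(n))
    for t in ("board","short_board","jig","fence_face","jar_oxide","bowl_sand"):
        print(t,[(d["point"],round(d["score"],2)) for d in look_for(n,t)][:3])
print(viewer.camera_info("wrist")); print(arm.sense())
E
```

```text
pics
scene {'mtx': array([[485.61655691,   0.        , 279.56979919],
       [  0.        , 485.61655691, 210.36657535],
       [  0.        ,   0.        ,   1.        ]]), 'position': array([-309.11523489,  570.37450415,  814.16273553]), 'attitude': array([-2.18402783,  0.01373146, -2.20851604])}
board [([422.0, 211.8], 0.66), ([137.1, 328.5], 0.62), ([299.4, 220.3], 0.58)]
short_board [([186.9, 256.5], 0.69)]
jig [([183.7, 255.8], 0.73)]
fence_face [([178.6, 238.2], 0.65)]
jar_oxide [([259.6, 192.3], 0.63)]
bowl_sand [([308.6, 173.9], 0.84)]
top {'mtx': array([[387.03557291,   0.        , 280.7656244 ],
       [  0.        , 387.03557291, 212.75118367],
       [  0.        ,   0.        ,   1.        ]]), 'position': array([ 317.45683626,  -33.32640023, 1128.59895926]), 'attitude': array([-2.93590069e+00,  2.72702959e-03, -1.53685023e+00])}
board [([300.4, 222.5], 0.96), ([408.6, 289.4], 0.8), ([128.3, 239.8], 0.65)]
short_board [([385.8, 231.2], 0.86)]
jig [([203.6, 195.1], 0.63)]
fence_face []
jar_oxide [([305.9, 156.8], 0.68)]
bowl_sand [([368.9, 160.3], 0.56)]
{'mtx': array([[
[... 491 characters left out ...]
00]])}
{'t': 0.7, 'joint_positions': array([-1.42758561e+00,  1.23758960e-01,  1.65029823e+00, -1.22234687e-06,
        1.36749060e+00, -8.25915651e-02]), 'joint_velocities': array([-0.00019327,  0.00010283,  0.0009933 , -0.00114411, -0.00066223,
        0.00022798]), 'joint_torque': array([-3.59284986e-04, -4.23447776e+01, -3.65659547e+01, -5.83278415e-05,
        5.20603935e-04, -1.15799355e-05]), 'position': array([ 145.50248544, -633.49303736,  303.94984384]), 'ee_rot': array([3.14154804e+00, 4.89406625e-06, 2.25802529e-01]), 'force': array([-0.00325353, -0.67673981, -0.90198165]), 'ft_torque': array([0.04180019, 0.04852077, 0.06260352]), 'grasp_force': 0.0, 'opening': 85.48683303936345}
```

View pics/top0.png

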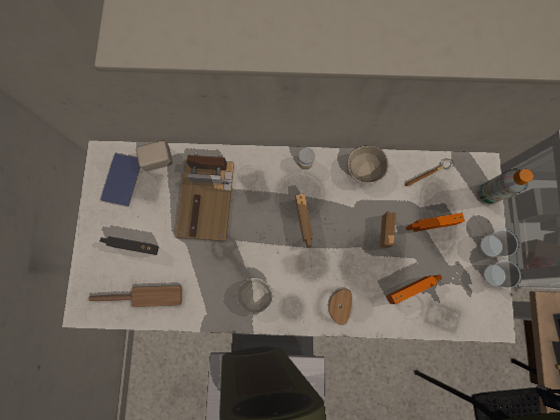

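View pics/scene0.png

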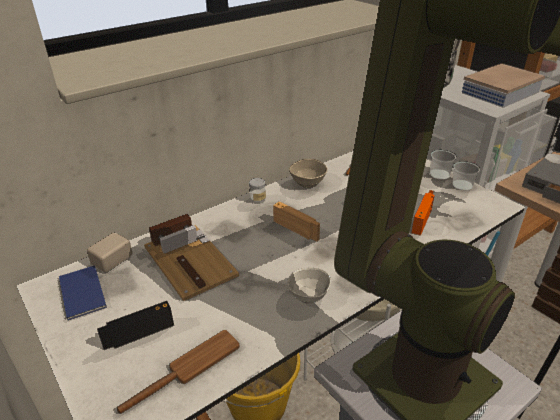

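The top view shows the board near (304,219), with its brass cups at the far end (300,198). The jig is at (205,200), with the fence at its far side and the rail on the left. I'll zoom in there.

```bash
cat > h.py <<'E'
import numpy as np
from scipy.spatial.transform import Rotation as R
from rig import arm, viewer, look_for
def topz(n,px,z):
    c=viewer.camera_info(n); px=np.atleast_2d(px).astype(float)
    d=np.c_[px,np.ones(len(px))]@np.linalg.inv(c["mtx"]).T@R.from_euler("xyz",c["attitude"]).as_matrix().T
    return c["position"]+d*((z-c["position"][2])/d[:,2])[:,None]
def wrist(pos,rot,px,z):
    c=viewer.camera_info("wrist"); K=c["mtx"]; M=c["mount"]; px=np.atleast_2d(px).astype(float)
    u=(px-K[:2,2])/K[0,0]; r=np.linalg.norm(u,axis=1,keepdims=True)+1e-9
    d=np.c_[u/r*np.sin(r),np.cos(r)]@M[:3,:3].T
    T=R.from_euler("xyz",rot).as_matrix(); d=d@T.T; o=np.array(pos)+T@M[:3,3]
    return o+d*((z-o[2])/d[:,2])[:,None]
E
python3 - <<'E'
import cv2
a=cv2.imread("pics/top0.png")[140:260,160:340]
cv2.imwrite("pics/crop.png",cv2.resize(a,None,fx=4,fy=4,interpolation=cv2.INTER_CUBIC))
E
```

```text
(no output)
```

View pics/crop.png

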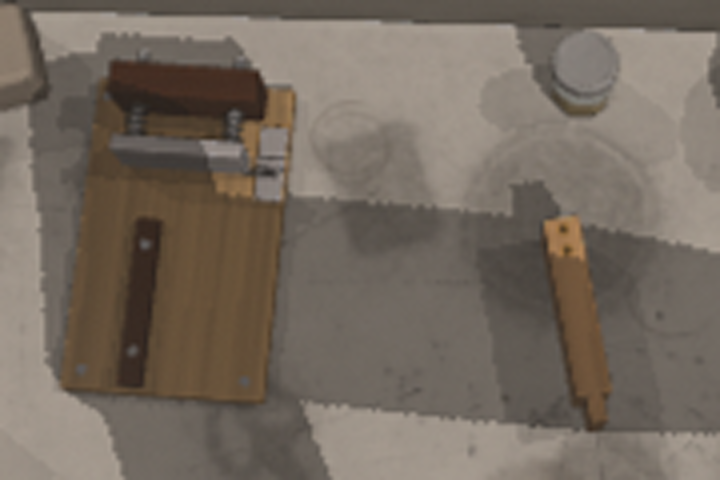

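Run:
```python
from h import *
f=lambda p:(np.array(p)+.5)/4-.5+[160,140]
P=lambda p,z:topz("top",f(p),z).round(1)[:,:2]
b=P([(543,220),(578,216),(586,428),(606,426)],56);print(b)
s=(b[0]+b[1])/2;t=(b[2]+b[3])/2;d=s-t;print("board c",(s+t)/2,"len",np.hypot(*d),"yaw",np.arctan2(d[1],d[0]))
j=P([(63,388),(265,402),(295,88)],12);print(j,np.hypot(*(j[0]-j[1])),np.hypot(*(j[2]-j[1])))
d=j[2]-j[1];print("yaw x",np.arctan2(d[1],d[0]));d=j[0]-j[1];print("yaw y",np.arctan2(d[1],d[0])-np.pi/2)
r=P([(162,219),(142,385)],22);d=r[0]-r[1];print("rail",r,np.hypot(*d),np.arctan2(d[1],d[0]))
```

```text
[[ 595.3  -62.8]
 [ 599.1  -87.7]
 [ 447.2  -96.5]
 [ 449.1 -110.4]]
board c [522.675 -89.35 ] len 151.694240167516 yaw 0.1869880230372092
[[469.  281.9]
 [463.7 134.3]
 [703.6 126.6]] 147.69512517344637 240.02354051217563
yaw x -0.032085691774962365
yaw y -0.035892438116126746
rail [[595.5 217.3]
 [471.7 222.3]] 123.90092816440078 -0.04036578387814889
```

```bash
python3 -m handwheel '[{"hand":1,"travel":[48.9,-44.6,5],"dr":[0,0,0.039]},{"hand":1,"travel":[48.9,-44.6,5],"dr":[0,0,0.039]},{"hand":1,"travel":[48.9,-44.6,5],"dr":[0,0,0.039]},{"hand":1,"travel":[48.9,-44.6,5],"dr":[0,0,0.039]},{"hand":1,"travel":[48.9,-44.6,5],"dr":[0,0,0.039]},{"hand":1,"travel":[48.9,-44.6,5],"dr":[0,0,0.039]},{"hand":1,"travel":[48.9,-44.6,5],"dr":[0,0,0.039]},{"hand":1,"travel":[48.9,-44.6,5],"dr":[0,0,0.039]},{"hand":1,"travel":[48.9,-44.6,5],"dr":[0,0,0.039]},{"hand":1,"travel":[48.9,-44.6,5],"dr":[0,0,0.039]},{"hand":1,"travel":[48.9,-44.6,5],"dr":[0,0,0.039]},{"hand":1,"travel":[48.9,-44.6,5],"dr":[0,0,0.039]}]'
python3 - <<'E'
from h import *
import cv2
s=arm.sense(); print(s["t"],s["position"],s["ee_rot"],s["joint_positions"].round(2))
cv2.imwrite("pics/w1.png",cv2.resize(viewer.camera("wrist")[:,:,::-1],(784,588)))
E
```

```text
t: 2.2
position: [523.1, -87.3, 253.7]
ee_rot: [-3.141, 0.0, 0.191]
force: [-0.0, 0.1, -0.6]
opening: 85.2
grasp_force: 0.0
2.2 [523.06089265 -87.28793985 253.72758603] [-3.14124685e+00  2.78363876e-04  1.90943198e-01] [-0.27 -0.11  1.97  0.    1.28  1.11]
```

View pics/w1.png

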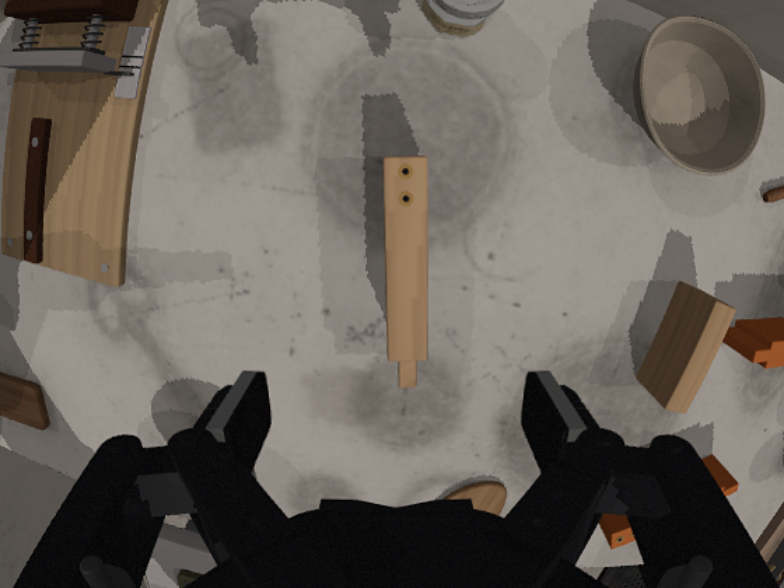

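The board is centred: square end at (384–426,157), tongue tip at (408,387). I'll refine its position from these.

Run:
```python
from h import *
s=arm.sense()
P=lambda p,z:wrist(s["position"],s["ee_rot"],(np.array(p)+.5)/1.4-.5,z)[:,:2]
b=P([(384,157),(426,157),(399,387),(416,387)],56)
q,t=(b[0]+b[1])/2,(b[2]+b[3])/2;d=q-t;c=(q+t)/2
print(b.round(1),c,np.hypot(*d),np.arctan2(d[1],d[0]))
print("jig near-right corner/rail inner near,far",P([(124,286)],12),P([(43,264),(50,119)],22))
T=R.from_euler("xyz",s["ee_rot"]).as_matrix();print("tool delta",T.T@(np.r_[c,56]-s["position"]))
```

```text
[[ 596.2  -67.5]
 [ 600.8  -91.4]
 [ 452.2 -104. ]
 [ 454.3 -115.2]] [525.86304989 -94.52194749] 148.40108565788407 0.20501723032038566
jig near-right corner/rail inner near,far [[467.55431092 125.55492625]] [[475.08931974 210.00164753]
 [597.64370572 207.74301039]]
tool delta [  2.31369279   6.5767531  197.77592258]
```

```bash
python3 -m handwheel '[{"hand":1,"travel":[0.2,0.6,5],"dr":[0,0,0]},{"hand":1,"travel":[0.2,0.6,10],"dr":[0,0,0]},{"hand":1,"travel":[0.2,0.6,14],"dr":[0,0,0]},{"hand":1,"travel":[0.2,0.6,16.2],"dr":[0,0,0]},{"hand":1,"travel":[0.2,0.6,16.2],"dr":[0,0,0]},{"hand":-1,"travel":[0.2,0.6,16.2],"dr":[0,0,0]},{"hand":-1,"travel":[0.2,0.6,16.2],"dr":[0,0,0]},{"hand":-1,"travel":[0.2,0.6,16.2],"dr":[0,0,0]},{"hand":-1,"travel":[0.2,0.6,16.2],"dr":[0,0,0]},{"hand":-1,"travel":[0.2,0.6,16.2],"dr":[0,0,0]},{"hand":-1,"travel":[0.2,0.6,16.2],"dr":[0,0,0]},{"hand":-1,"travel":[0.2,0.6,16.2],"dr":[0,0,0]}]'
```

```text
t: 3.75
position: [526.1, -95.0, 93.2]
ee_rot: [3.141, -0.001, 0.187]
force: [-1.3, 1.6, 5.6]
opening: 25.2
grasp_force: 59.7
```

```bash
python3 -m handwheel '[{"hand":-1,"travel":[0,0,-3],"dr":[0,0,0]},{"hand":-1,"travel":[0,0,-7.2],"dr":[0,0,0]},{"hand":-1,"travel":[1,-4.7,-7.2],"dr":[0,0,0.05]},{"hand":-1,"travel":[2,-9.4,-7.2],"dr":[0,0,0.1]},{"hand":-1,"travel":[3.1,-14.5,-7.2],"dr":[0,0,0.14]},{"hand":-1,"travel":[4.2,-19.6,-7.2],"dr":[0,0,0.18]},{"hand":-1,"travel":[5.2,-24.5,-7.2],"dr":[0,0,0.223]},{"hand":-1,"travel":[6,-28,-7.2],"dr":[0,0,0.223]},{"hand":-1,"travel":[6,-28,-7.2],"dr":[0,0,0.223]},{"hand":-1,"travel":[6,-28,-7.2],"dr":[0,0,0.223]}]'
python3 - <<'E'
from h import *
import cv2
s=arm.sense(); print(s["joint_positions"].round(2),s["joint_velocities"].round(3))
cv2.imwrite("pics/w2.png",cv2.resize(viewer.camera("wrist")[:,:,::-1],(784,588)))
E
```

```text
t: 5.0
position: [531.7, 191.0, 163.1]
ee_rot: [3.141, 0.001, -0.036]
force: [-0.6, 0.2, -1.3]
opening: 25.4
grasp_force: 59.3
[ 0.25  0.07  1.96 -0.    1.12  1.86] [-0.018 -0.007  0.002  0.     0.001 -0.001]
```

View pics/w2.png

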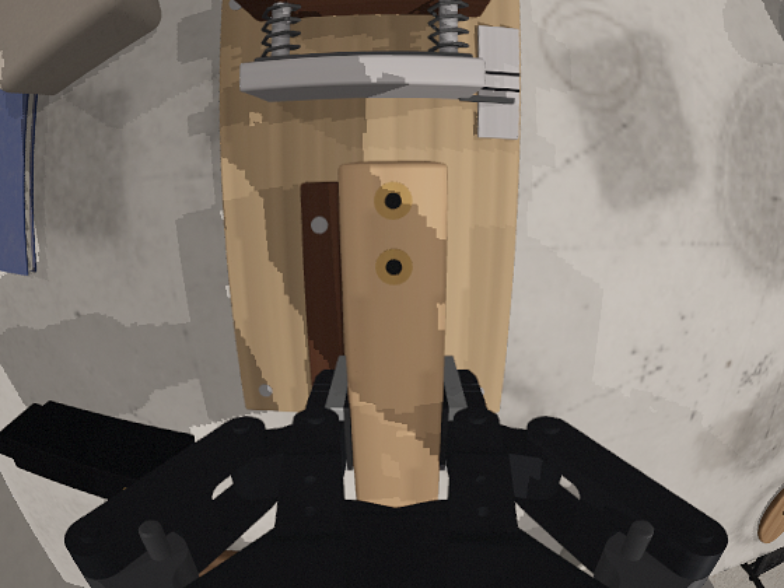

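Board held, with its square end at (340–447,163). Fence plate at rows 57–97, rail just left of the board, bed corners at (247,411) and (503,411). I'll get the jig pose from the bed edges.

Run:
```python
from h import *
s=arm.sense(); p=s["position"]
P=lambda q,z:wrist(p,s["ee_rot"],(np.array(q)+.5)/1.4-.5,z)[:,:2]
L=P([(219,110),(229,290),(247,410)],12);Rr=P([(520,100),(513,300),(503,411)],12)
print(L.round(1),Rr.round(1))
print("fence front top edge",P([(246,92),(484,90)],57.5).round(1),"bottom",P([(250,99),(480,97)],13.5).round(1),"rail far outer top",P([(301,184)],22).round(1))
b=P([(341,165),(447,163)],p[2]-36);print("board end",b.round(1),np.hypot(*(b[0]-b[1])),"dist of end from TCP",(b.mean(0)-p[:2]).round(1))
```

```text
[[639.1 275. ]
 [545.2 279. ]
 [471.2 281. ]] [[636.1 126.5]
 [534.  129.4]
 [466.2 131.1]]
fence front top edge [[638.7 245.4]
 [634.1 153.4]] bottom [[642.2 257.8]
 [636.9 146.7]] rail far outer top [[598.2 232.6]]
board end [[607.5 200.8]
 [607.  176.4]] 24.405376541947838 dist of end from TCP [75.3 -2.1]
```

```bash
python3 -m handwheel '[{"hand":-1,"travel":[0,-0.8,-0],"dr":[0,0,-0.003]},{"hand":-1,"travel":[0,-0.8,3],"dr":[0,0,-0.003]},{"hand":-1,"travel":[0,-0.8,5],"dr":[0,0,-0.003]},{"hand":-1,"travel":[0,-0.8,5.6],"dr":[0,0,-0.003]},{"hand":-1,"travel":[0,-0.8,5.7],"dr":[0,0,-0.003]},{"hand":-1,"travel":[0,-0.8,5.7],"dr":[0,0,-0.003]}]'
python3 - <<'E'
from h import *
import cv2
s=arm.sense(); print(s["force"],s["ft_torque"])
cv2.imwrite("pics/w3.png",cv2.resize(viewer.camera("wrist")[:,:,::-1],(784,588)))
E
```

```text
t: 5.8
position: [533.2, 199.5, 107.8]
ee_rot: [-3.141, -0.001, -0.033]
force: [-0.7, 0.6, -1.7]
opening: 25.4
grasp_force: 59.5
[-0.67434629  0.62676848 -1.74178927] [-0.0020138   0.00980896 -0.08535138]
```

View pics/w3.png

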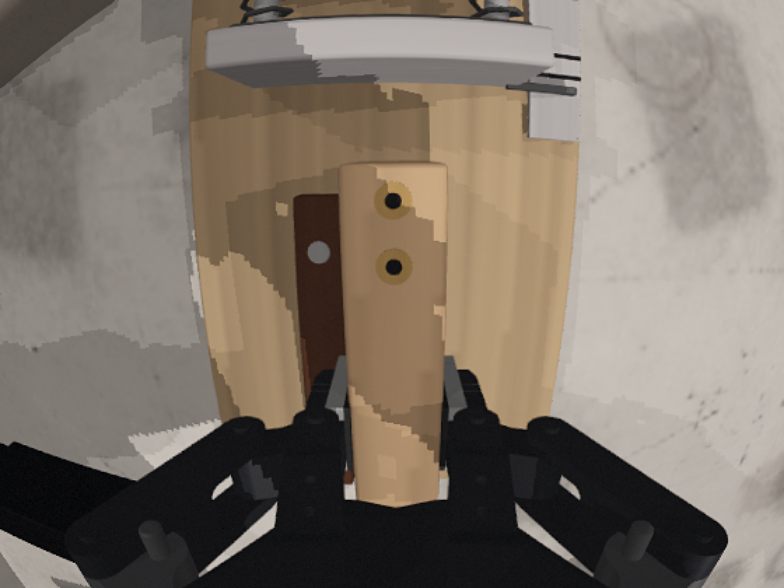

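```bash
python3 -m handwheel '[{"hand":-1,"travel":[0,0,0.1],"dr":[0,0,0]},{"hand":-1,"travel":[0,0,0.15],"dr":[0,0,0]},{"hand":-1,"travel":[0,0,0.15],"dr":[0,0,0]}]'
```

```text
t: 6.22
position: [532.6, 199.4, 105.5]
ee_rot: [-3.142, -0.0, -0.033]
force: [0.5, 0.0, -2.3]
opening: 25.7
grasp_force: 59.5
```

```bash
python3 -m handwheel '[{"hand":-1,"travel":[0,0,0.05],"dr":[0,0,0]},{"hand":-1,"travel":[0,0,0.05],"dr":[0,0,0]}]';python3 -m handwheel '[{"hand":-1,"travel":[0,0,0.05],"dr":[0,0,0]},{"hand":-1,"travel":[0,0,0.05],"dr":[0,0,0]}]'
```

```text
t: 6.48
position: [532.6, 199.5, 105.2]
ee_rot: [-3.142, 0.0, -0.033]
force: [-1.7, -0.2, 1.0]
opening: 25.7
grasp_force: 59.9
t: 6.72
position: [532.6, 199.5, 105.2]
ee_rot: [3.141, 0.0, -0.033]
force: [-4.1, -1.2, 4.5]
opening: 25.5
grasp_force: 60.5
```

```bash
python3 -m handwheel '[{"hand":-1,"travel":[0,-0.1,0],"dr":[0,0,0]},{"hand":-1,"travel":[0,-0.2,0],"dr":[0,0,0]},{"hand":-1,"travel":[0,-0.2,0],"dr":[0,0,0]}]';python3 -m handwheel '[{"hand":-1,"travel":[0,-0.1,0],"dr":[0,0,0]},{"hand":-1,"travel":[0,-0.1,0],"dr":[0,0,0]}]'
```

```text
t: 7.1
position: [533.2, 201.0, 105.1]
ee_rot: [3.14, -0.001, -0.033]
force: [-1.7, -3.9, 6.3]
opening: 25.3
grasp_force: 60.3
t: 7.35
position: [533.3, 201.9, 105.1]
ee_rot: [3.14, -0.001, -0.033]
force: [-2.1, -4.5, 5.9]
opening: 25.5
grasp_force: 60.3
```

Still sliding freely against bed friction; continuing.

```bash
python3 -m handwheel '[{"hand":-1,"travel":[0,-0.1,0],"dr":[0,0,0]},{"hand":-1,"travel":[0,-0.1,0],"dr":[0,0,0]}]';python3 -m handwheel '[{"hand":-1,"travel":[0,-0.1,0],"dr":[0,0,0]},{"hand":-1,"travel":[0,-0.1,0],"dr":[0,0,0]}]'
```

```text
t: 7.6
position: [533.5, 202.9, 105.1]
ee_rot: [3.141, -0.002, -0.033]
force: [0.3, -4.0, 4.9]
opening: 25.2
grasp_force: 60.3
t: 7.85
position: [533.5, 204.0, 105.1]
ee_rot: [3.141, -0.002, -0.033]
force: [0.2, -4.7, 4.7]
opening: 25.3
grasp_force: 60.4
```

```bash
python3 -m handwheel '[{"hand":-1,"travel":[0,-0.1,0],"dr":[0,0,0]},{"hand":-1,"travel":[0,-0.1,0],"dr":[0,0,0]}]';python3 -m handwheel '[{"hand":-1,"travel":[0,-0.1,0],"dr":[0,0,0]},{"hand":-1,"travel":[0,-0.1,0],"dr":[0,0,0]}]'
```

```text
t: 8.1
position: [533.6, 204.4, 105.1]
ee_rot: [3.139, -0.002, -0.033]
force: [-0.6, -8.0, 6.4]
opening: 25.2
grasp_force: 60.3
t: 8.35
position: [533.6, 204.6, 105.1]
ee_rot: [3.138, -0.001, -0.034]
force: [-1.3, -11.6, 6.1]
opening: 25.5
grasp_force: 60.4
```

```bash
python3 -m handwheel '[{"hand":-1,"travel":[0,0.07,-0.03],"dr":[0,0,0]},{"hand":-1,"travel":[0.5,0.07,-0.03],"dr":[0,0,0]},{"hand":-1,"travel":[1,0.07,-0.03],"dr":[0,0,0]},{"hand":-1,"travel":[1.5,0.07,-0.03],"dr":[0,0,0]},{"hand":-1,"travel":[2,0.07,-0.03],"dr":[0,0,0]},{"hand":-1,"travel":[2.4,0.07,-0.03],"dr":[0,0,0]},{"hand":-1,"travel":[2.4,0.07,-0.03],"dr":[0,0,0]}]'; python3 -m handwheel '[{"hand":-1,"travel":[0.2,0,0],"dr":[0,0,0]},{"hand":-1,"travel":[0.4,0,0],"dr":[0,0,0]},{"hand":-1,"travel":[0.4,0,0],"dr":[0,0,0]}]'
```

```text
t: 9.22
position: [554.2, 204.3, 105.1]
ee_rot: [3.139, 0.009, -0.033]
force: [-16.0, -6.9, 16.8]
opening: 25.6
grasp_force: 61.7
t: 9.6
position: [557.8, 204.2, 105.1]
ee_rot: [3.139, 0.01, -0.033]
force: [-18.2, -6.3, 18.4]
opening: 25.1
grasp_force: 61.8
```

Run:
```python
from h import *
import cv2
s=arm.sense(); print(s["position"],s["force"],s["ft_torque"],s["joint_velocities"].round(3))
cv2.imwrite("pics/w4.png",cv2.resize(viewer.camera("wrist")[:300,100:500,::-1],(800,600),interpolation=cv2.INTER_CUBIC))
```

```text
[557.81217912 204.19416153 105.12747981] [-18.2433913   -6.31848727  18.4169451 ] [-1.12046977  2.27556572 -0.13650663] [-0.001 -0.     0.001 -0.    -0.004  0.001]
```

View pics/w4.png

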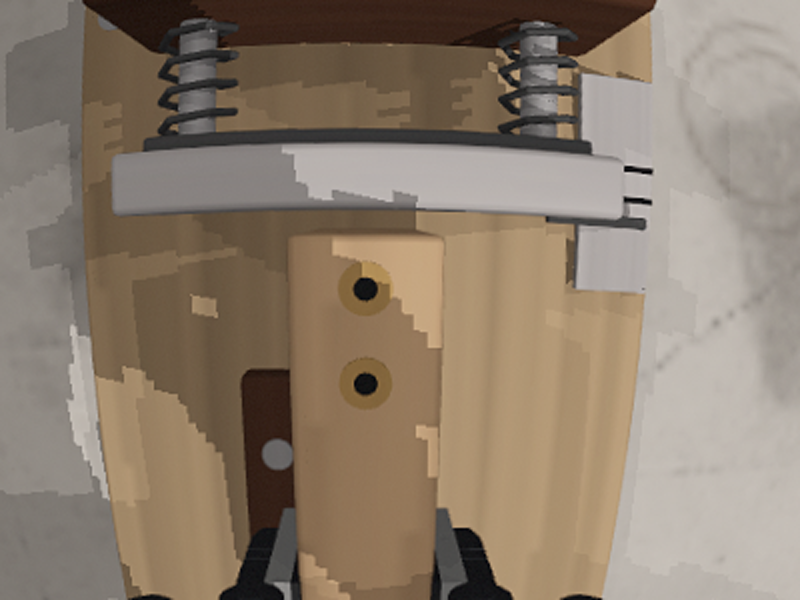

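The fence is still untouched (gap of about 4 mm, pointer below the lines). The resistance is bed friction, because the board is pressed down too hard, so I'll ease it up.

```bash
python3 -m handwheel '[{"hand":-1,"travel":[0,0,-0.06],"dr":[0,0,0]},{"hand":-1,"travel":[0,0,-0.12],"dr":[0,0,0]},{"hand":-1,"travel":[0,0,-0.12],"dr":[0,0,0]},{"hand":-1,"travel":[0,0,-0.12],"dr":[0,0,0]}]'
```

```text
t: 10.15
position: [557.8, 204.2, 105.2]
ee_rot: [3.139, 0.009, -0.033]
force: [-13.9, -5.3, 10.5]
opening: 24.9
grasp_force: 60.8
```

```bash
python3 -m handwheel '[{"hand":-1,"travel":[0,0,-0.06],"dr":[0,0,0]},{"hand":-1,"travel":[0,0,-0.1],"dr":[0,0,0]},{"hand":-1,"travel":[0,0,-0.1],"dr":[0,0,0]},{"hand":-1,"travel":[0,0,-0.1],"dr":[0,0,0]}]'
```

```text
t: 10.65
position: [558.7, 204.0, 105.2]
ee_rot: [3.139, 0.006, -0.033]
force: [-4.9, -4.1, 2.5]
opening: 25.2
grasp_force: 59.7
```

```bash
python3 -m handwheel '[{"hand":-1,"travel":[0.2,0,0],"dr":[0,0,0]},{"hand":-1,"travel":[0.4,0,0],"dr":[0,0,0]},{"hand":-1,"travel":[0.4,0,0],"dr":[0,0,0]}]'; python3 -m handwheel '[{"hand":-1,"travel":[0.2,0,-0.03],"dr":[0,0,0]},{"hand":-1,"travel":[0.4,0,-0.05],"dr":[0,0,0]},{"hand":-1,"travel":[0.4,0,-0.05],"dr":[0,0,0]}]'
```

```text
t: 11.02
position: [562.6, 203.9, 105.2]
ee_rot: [3.139, 0.006, -0.033]
force: [-6.2, -4.1, 2.8]
opening: 25.6
grasp_force: 59.9
t: 11.4
position: [565.8, 203.9, 105.4]
ee_rot: [3.139, 0.009, -0.034]
force: [-9.1, -4.3, 3.7]
opening: 25.0
grasp_force: 59.9
```

```bash
python3 -m handwheel '[{"hand":-1,"travel":[0.2,0,0],"dr":[0,0,0]},{"hand":-1,"travel":[0.4,0,0],"dr":[0,0,0]},{"hand":-1,"travel":[0.4,0,0],"dr":[0,0,0]}]'; python3 -m handwheel '[{"hand":-1,"travel":[0.2,0,0],"dr":[0,0,0]},{"hand":-1,"travel":[0.3,0,0],"dr":[0,0,0]},{"hand":-1,"travel":[0.3,0,0],"dr":[0,0,0]},{"hand":-1,"travel":[0.3,0,0],"dr":[0,0,0]}]'
python3 - <<'E'
from h import *
import cv2
s=arm.sense(); print(s["position"],s["force"])
cv2.imwrite("pics/w5.png",cv2.resize(viewer.camera("wrist")[:300,100:500,::-1],(800,600),interpolation=cv2.INTER_CUBIC))
E
```

```text
t: 11.78
position: [568.8, 203.8, 105.4]
ee_rot: [3.139, 0.012, -0.034]
force: [-14.2, -4.3, 7.6]
opening: 25.1
grasp_force: 60.5
t: 12.28
position: [571.0, 203.8, 105.5]
ee_rot: [3.139, 0.014, -0.034]
force: [-18.3, -4.8, 11.0]
opening: 25.0
grasp_force: 60.8
[571.00256619 203.75436964 105.4950822 ] [-18.31491819  -4.78348785  11.02536123]
```

View pics/w5.png

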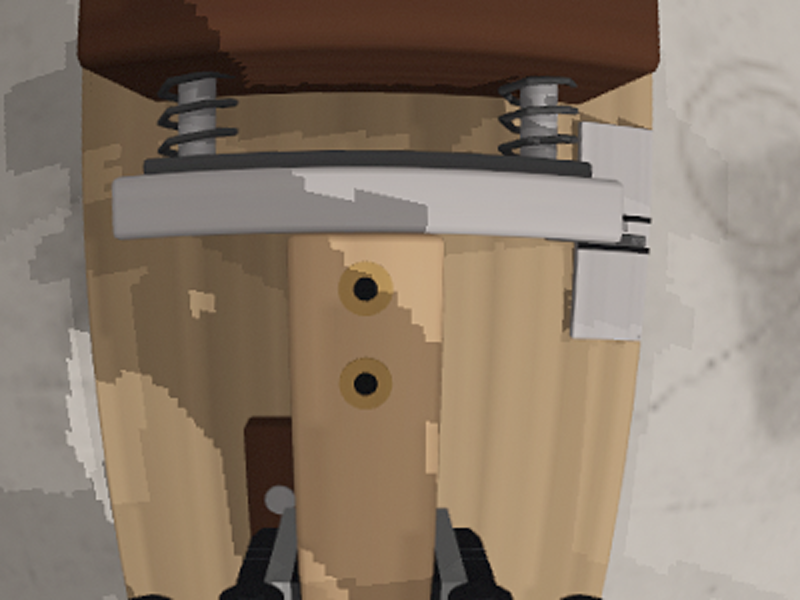

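Pointer (row 240) is between the lines (219 and 250), at about 8.5 mm of travel. The tool has pitched about 0.014 rad, so I'll level the board, which also adds a little push.

```bash
python3 -m handwheel '[{"hand":-1,"travel":[0,0,0],"dr":[0,0.006,0]},{"hand":-1,"travel":[0,0,0],"dr":[0,0.012,0]},{"hand":-1,"travel":[0,0,0],"dr":[0,0.012,0]},{"hand":-1,"travel":[0,0,0],"dr":[0,0.012,0]}]'
```

```text
t: 12.82
position: [570.6, 203.7, 105.1]
ee_rot: [3.139, 0.003, -0.034]
force: [-17.0, -4.1, 9.1]
opening: 25.2
grasp_force: 60.7
```

```bash
python3 -m handwheel '[{"hand":-1,"travel":[0.05,0,0],"dr":[0,0.003,0]},{"hand":-1,"travel":[0.1,0,0],"dr":[0,0.003,0]},{"hand":-1,"travel":[0.1,0,0],"dr":[0,0.003,0]},{"hand":-1,"travel":[0.1,0,0],"dr":[0,0.003,0]}]'
python3 - <<'E'
from h import *
import cv2
cv2.imwrite("pics/w6.png",cv2.resize(viewer.camera("wrist")[:300,100:500,::-1],(800,600),interpolation=cv2.INTER_CUBIC))
E
```

```text
t: 13.32
position: [570.7, 203.8, 105.1]
ee_rot: [3.138, 0.003, -0.034]
force: [-22.9, -5.3, 13.6]
opening: 25.7
grasp_force: 61.3
```

View pics/w6.png

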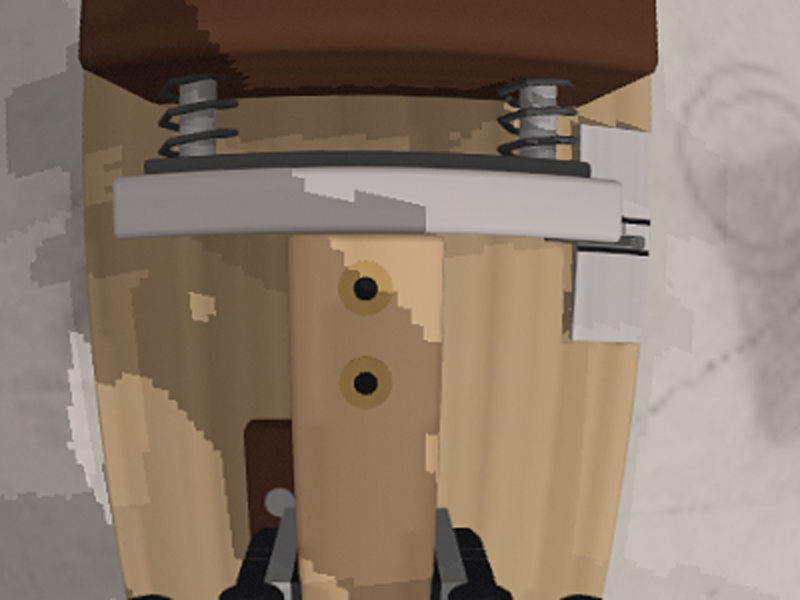

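Pointer at 242 between lines 221 and 253. The last millimetre of command went into bed friction, so I'll ease the down-force to let it advance towards 10 mm.

```bash
python3 -m handwheel '[{"hand":-1,"travel":[0,0,-0.05],"dr":[0,0,0]},{"hand":-1,"travel":[0,0,-0.1],"dr":[0,0,0]},{"hand":-1,"travel":[0,0,-0.1],"dr":[0,0,0]},{"hand":-1,"travel":[0,0,-0.1],"dr":[0,0,0]}]'
```

```text
t: 13.88
position: [570.6, 203.7, 105.1]
ee_rot: [3.138, 0.003, -0.034]
force: [-18.1, -3.4, 8.0]
opening: 24.9
grasp_force: 60.4
```

```bash
python3 -m handwheel '[{"hand":-1,"travel":[0,0,-0.03],"dr":[0,0,0]},{"hand":-1,"travel":[0.05,0,-0.06],"dr":[0,0,0]},{"hand":-1,"travel":[0.1,0,-0.06],"dr":[0,0,0]},{"hand":-1,"travel":[0.1,0,-0.06],"dr":[0,0,0]},{"hand":-1,"travel":[0.1,0,-0.06],"dr":[0,0,0]}]'
```

```text
t: 14.5
position: [571.4, 203.7, 105.1]
ee_rot: [3.138, 0.003, -0.034]
force: [-18.1, -3.5, 5.4]
opening: 25.0
grasp_force: 60.2
```

Fence is now at about 9.5 mm. Holding steady for 3 s.

```bash
for i in 1 2; do python3 -m handwheel '[{"hand":-1,"travel":[0,0,0],"dr":[0,0,0]},{"hand":-1,"travel":[0,0,0],"dr":[0,0,0]},{"hand":-1,"travel":[0,0,0],"dr":[0,0,0]},{"hand":-1,"travel":[0,0,0],"dr":[0,0,0]},{"hand":-1,"travel":[0,0,0],"dr":[0,0,0]},{"hand":-1,"travel":[0,0,0],"dr":[0,0,0]},{"hand":-1,"travel":[0,0,0],"dr":[0,0,0]},{"hand":-1,"travel":[0,0,0],"dr":[0,0,0]},{"hand":-1,"travel":[0,0,0],"dr":[0,0,0]},{"hand":-1,"travel":[0,0,0],"dr":[0,0,0]},{"hand":-1,"travel":[0,0,0],"dr":[0,0,0]},{"hand":-1,"travel":[0,0,0],"dr":[0,0,0]}]'; done
python3 - <<'E'
from h import *
import cv2
cv2.imwrite("pics/w7.png",cv2.resize(viewer.camera("wrist")[:300,100:500,::-1],(800,600),interpolation=cv2.INTER_CUBIC))
E
```

```text
t: 16.0
position: [571.4, 203.7, 105.1]
ee_rot: [3.138, 0.003, -0.034]
force: [-17.8, -3.1, 5.3]
opening: 25.5
grasp_force: 60.2
t: 17.5
position: [571.4, 203.7, 105.1]
ee_rot: [3.139, 0.003, -0.034]
force: [-17.2, -3.6, 6.3]
opening: 25.6
grasp_force: 60.2
```

View pics/w7.png

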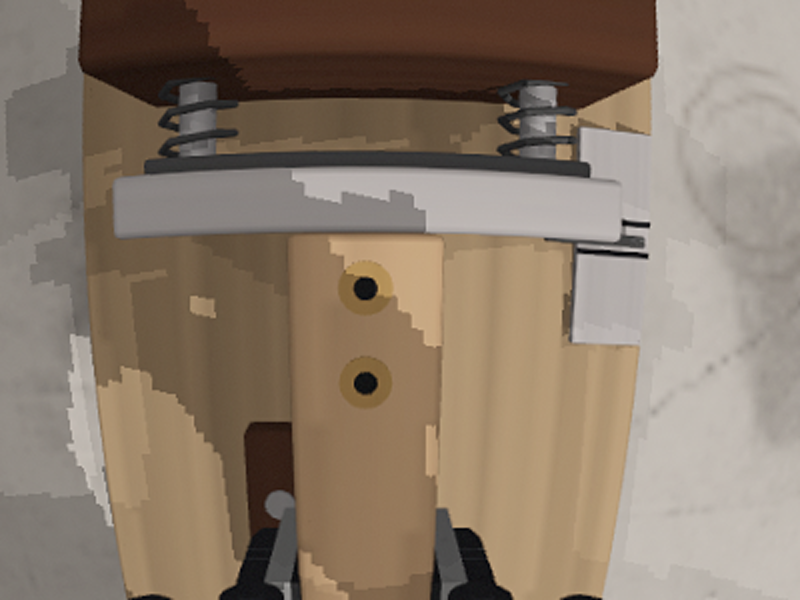

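The pointer (row 241) stands between the lines (224 and 255), at about 9.5 mm. The board is against the fence and rail and the push has been steady for 3 s, so I'm handing in while still holding.

```bash
python3 -c "
from rig import arm
print(arm.sign_off())"
```

```text
the job is handed in; nothing more can be done
None
```

The long board stands in the jig along the rail, held against the fence at about 9.5 mm of travel (about 9.5 N); the push was steady for 3 s and the job was handed in at about 17.5 s, still gripping and pushing.

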